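# Close the twist-lock transport canister over the sample pot

### The arm

A 6-joint arm with a two-finger parallel gripper is mounted at the origin on the work surface. World frame = base frame: x ahead of the robot, y to its left, z up, the work surface at z = 0. Lengths are in mm, angles in rad, forces in N, time in s.
With the tool pointing down it reaches from about 375 to 925 mm from the base axis. Payload 5.7 kg.
Tool frame: the origin (TCP) lies midway between the tips of the shut fingers; the grasp point (between the pads) lies 19 mm behind it; x points along the fingers, y is the direction in which the jaws open and shut, and the axes are right-handed (so a half turn about x gives the same grasp; the last joint's range is limited). The gripper opens to 88 mm and grips with 3 to 60 N. Pads are 20 mm wide; open, the fingers measure 115 mm over their backs; the gripper's body (75 mm by 178 mm) begins 61 mm behind the grasp point.
Start: joints at [1.198, 0.359, 1.51, -0, 1.272, -0.115], TCP at [152.966, 580.141, 222.623] pointing down, gripper open.
Joint ranges: [-2.97, 2.97], [-1.01, 2.36], [0.21, 2.38], [-0.96, 4.11], [0.2, 2.71], [-2.98, 2.98]. Speed limits (rad/s): [2.39, 2.39, 3.14, 3.14, 3.14, 3.14].

### API

Orientations are given as a unit quaternion [w, x, y, z].
In Python, from workcell import get_state, read_camera, camera_info, order gives the robot as it stands.
- The arm moves only by the tool jog_arm, never from a script. Its argument "plan" is text: rows parted by semicolons, each of 7 numbers parted by spaces: the shift along the tool's x, y, z in mm, then the turn, a rotation vector about the tool's x, y, z in rad, then the opening, from 0 (shut) to 1 (fully open). A call has 1 to 20 rows; each row is the pose to reach, as a shift and turn from the pose commanded when the call began, along the tool's axes at that moment; what a row does not reach only later rows make up. A row lasts 1/12 s, in which the tool goes at most 41.7 mm and 7.16 degrees, less where a joint would pass 70% of its speed; a pose out of reach is approached as far as the arm can. A call with a gripper value outside its range is refused whole. The fingers move at their own pace and stop on an object; "squeeze" is the grip in N (left out, the last holds). Time passes only in rows, so rows that repeat a pose let the fingers close. It gives the time, the measured TCP pose, the force and the opening at its end, in the units of the state.
- get_state(): the state, without advancing time (a new reading comes with each control period).
- read_camera(name): name is "scene" or "top" or "wrist"; returns (picture, depth): 384x512x3 uint8, red, green, blue; 384x512 float32, mm along the optical axis (not along the pixel's ray), 0 where there is no reading.
- camera_info(name): a dict with "fx", "fy", "cx", "cy" (pixels), "xyz" and "orientation" of the camera in the world. Camera axes: x right, y up, looking along -z (the intrinsics and any distortion apply to the point x, -y, -z); pixel columns grow to the right and rows downward; lengths in mm; the calibration is good to about 2 mm. A picture is of the moment at which its call begins: read the wrist's pose just before it. camera_info takes no time and is no camera call; for the wrist camera it gives the pose at the moment of the call.
- order.job_done(): hands the job in, once; it reports no verdict.
The state is a dict: "clock": time; "joints": joint angles; "qvel": joint speeds; "tau": joint torques, N m; "ee_pos": TCP position; "ee_rot": TCP orientation; "ft_force": force on the tool from outside, world axes, zero at the start; "ft_torque": the same for the moment, N m; "gripper_width": opening from 0.0 (shut) to 1.0 (fully open).
Only numpy, scipy, OpenCV 4.12 (cv2) and the standard library are available. Lean on these libraries where they do the work, as an engineer would, in place of code of your own. Each camera call takes 0.05 s, during which the arm holds its last target.

### The job

Close the transport canister over the white sample pot that stands in its base: lift the metal cover up and off its two-armed hook and lower it over the pot, without banging it down, with its handle bar well crosswise to the two upright fins on the base, until its rim is fully down on the base plate. Then twist it clockwise, seen from above, to its stop, so that the bar is in line with the fins, and let go. Leave the pot upright in its place and do not disturb the spray bottle, the beaker and the red basket.

Things in the scene. Friction and masses are not known exactly. Their poses are not given: they have to be found in the camera images.
- cover: Loose bare-metal cover, 0.3 kg: a round shell open below, 89 mm outside diameter, 3 mm wall, 108 mm high; on its closed top a 16 mm stem, 40 mm long, bears a level grey handle bar (T shape). Origin: centre of the open rim; z up, y along the bar, x across it; a half turn makes no difference. At the start it hangs upright on the stand, rim 70 mm above the bench, bar across both arms.
- cover_bar (a point): Centre of the cover's handle bar, 158 mm above the cover's rim. The bar is 100 mm long (cover's y), 16 mm thick (cover's x) and 20 mm high: pinch it here from above, across its thickness.
- cover_lug (a point): One of the cover's two inner lugs, just above the rim below the +y end of the bar; the other is opposite (-y). Each is 6 mm high, 32 degrees of arc wide, and reaches in from the wall to 35 mm from the cover's axis.
- stand: Hook stand, fixed: two level steel arms, 8 mm thick, 72 mm apart, point to the stand's -x, their tops 218 mm above the bench; post at x = +85 mm, at most 223 mm high. Origin: on the bench below the hanging place; z up, y along the hanging bar. The cover is too wide to go up between the arms: lift it 15 to 28 mm, draw it out along -x at least 90 mm, only then raise it further.
- stand_tip (a point): Midway between the upturned tips of the two arms, 30 mm from the stand's origin towards its -x. The tips rise 12 mm above the arms' tops.
- base: Canister base, fixed: dark steel plate 140 x 140 x 14 mm with a metal collar (66 mm outside, 58 mm inside diameter, top 28.5 mm above the bench) in its middle and two aluminium fins (8 x 16 mm, 18 mm high) standing on the plate at y = +58 and -58 mm. Origin: centre of the plate's underside; z up, y along the line through the fins.
- base_seat (a point): Centre of the plate's top, 14 mm above the bench: the cover's rim centre comes to lie here, with 2 mm of side play. The cover goes fully down only with its bar turned 45 to 135 degrees from the line of the fins; 60 degrees anticlockwise of it (from above) is a good start. With the bar in line it would stand on the flanges, about 14 mm too high.
- base_flange (a point): Middle of one of the collar's two flanges, towards the +y fin (the other towards -y): 52 degrees of arc wide, out to radius 39 mm, underside 8.5 mm above the plate. Turned clockwise (from above), the cover's lugs slide under them with hardly any resistance; a stop ends the turn about 3 degrees past the bar's being in line with the fins.
- pot: White sample pot with a grey lid, 54 mm in diameter, 78 mm high, 0.15 kg, loose, standing on the plate inside the base's collar with 2 mm of play all round. Origin: centre of its underside; z up. Its top is 92 mm above the bench.
- spray: White spray bottle, 68 mm in diameter, about 197 mm high, loose bystander. Origin: centre of its underside.
- beaker: Glass beaker, 72 mm in diameter, 85 mm high, loose bystander. Origin: centre of its underside.
- basket: Red carrying basket, 200 x 150 mm, 90 mm high, with a bow handle 176 mm high, loose bystander. Origin: centre of its underside.
Things that resemble listed ones, but are neither listed nor needed, are in the scene too. What is shaped like the cover but black or brown is not meant.

How it is judged:
By the outcome, as a careful person would: the job done as asked, in the order asked, and still so for the second after the job is handed in, with the robot touching nothing.
It also fails if it takes over 58 s, if anything falls off the work surface, if the arm or the gripper's body presses on something with over 40 N, if the wrist force passes 120 N, or if a joint passes its speed limit or range.

## Working session

There is one attempt and no reset: what is moved stays moved. The work goes in short steps, Python scripts to look and compute and a tool call to move; the robot and the scene stay as the last step left them, time stands still between calls to the robot, and variables do not carry over. Pictures are saved under pics/ and viewed, and the job is handed in when it is done.

Besides the shell and the picture viewer there is one more tool, called after "Request:" by a JSON object that holds its "method" and its "body". jog_arm: Moves the arm, as the interface text tells. Its arguments: {"type":"object","properties":{"plan":{"type":"string"},"squeeze":{"type":"number"}},"required":["plan"]}

```bash
ls; mkdir -p pics; python3 - <<'E'
from workcell import *
import cv2
print(get_state())
for n in("scene","top","wrist"):
    print(n,camera_info(n))
    p,d=read_camera(n); cv2.imwrite(f"pics/{n}0.png",p[:,:,::-1]); 
    import numpy as np; np.save(f"pics/{n}0.npy",d)
E
```

```text
pics
{'clock': 0.0, 'joints': array([ 1.19793757e+00,  3.59485748e-01,  1.51142614e+00,  1.80448216e-05,
        1.27250372e+00, -1.15081848e-01]), 'qvel': array([ 0.00046587, -0.00193383, -0.00022894, -0.0020014 ,  0.00096723,
        0.00086707]), 'tau': array([ 1.12758120e-03, -5.15366292e+01, -2.70733809e+01,  6.76472741e-02,
        3.47403239e-02, -1.25799597e-04]), 'ee_pos': array([152.69612494, 579.53045004, 221.82346209]), 'ee_rot': array([ 0.70107946,  0.09026365,  0.70140267, -0.09151156]), 'ft_force': array([ 0.75943999,  0.11562969, -0.09014427]), 'ft_torque': array([ 0.05204644,  0.00566939, -0.07352104]), 'gripper_width': 0.9992666590965489}
scene {'fx': 493.5775928303284, 'fy': 493.5775928303284, 'cx': 249.42813085925843, 'cy': 196.51245808391522, 'xyz': array([  370.62726264, -1199.06642576,  1400.0072123 ]), 'orientation': array([ 0.92169245,  0.37508641, -0.02829616, -0.09482897])}
top {'fx': 439.7792657720216, 'fy': 439.7792657720216, 'cx': 251.11445923008188, 'cy': 191.0372511234777, 'xyz': array([ 249.84011655,  -18.28672502, 1792.86130184]), 'orientation': array([ 0.71131761,  0.07212237, -0.07470778, -0.6951578 ])}
wrist {'fx': 303.5148596931379, 'fy': 303.5148596931379, 'cx': 255.78854458984, 'cy': 189.51417623624803, 'xyz': array([ 74.62524035, 601.16381473, 383.75156243]), 'orientation': array([ 0.78307069, -0.11884498, -0.09058427,  0.60371405])}
```

View pics/scene0.png

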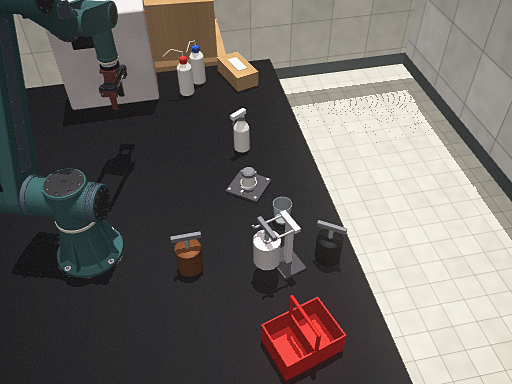

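View pics/top0.png

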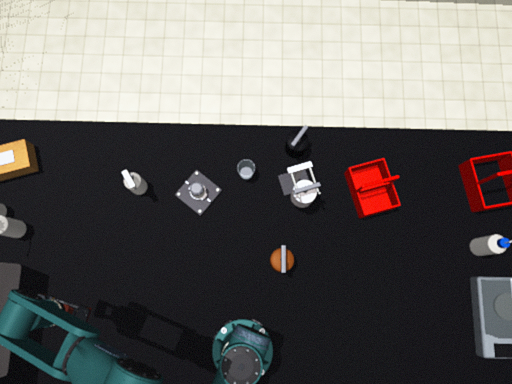

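View pics/wrist0.png

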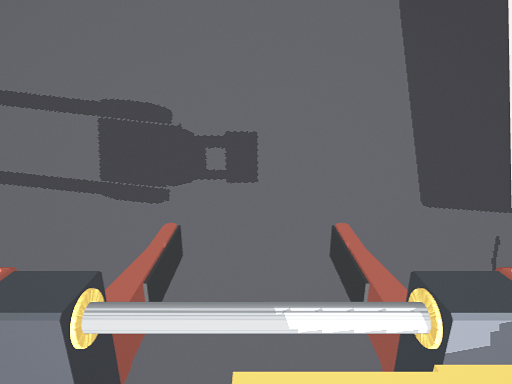

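Candidates for the cover: the bare-metal one on the hook, scene (267,245) / top (305,190); a brown one, scene (188,255) / top (283,260); and a black one, scene (329,243) / top (298,141). I choose the bare-metal one on the two-armed hook. The base with the pot is at top (198,191), the spray bottle at (135,183), the beaker at (246,170) and the basket at (373,187).

```bash
cat > h.py <<'E'
import numpy as np, cv2
from scipy.spatial.transform import Rotation as R
from workcell import *
def q2R(q): return R.from_quat([q[1],q[2],q[3],q[0]]).as_matrix()
def cloud(info,d):
    v,u=np.mgrid[0:384,0:512].astype(float)
    P=np.stack([(u-info['cx'])/info['fx']*d,-(v-info['cy'])/info['fy']*d,-d],-1)
    W=P@q2R(info['orientation']).T+info['xyz']
    W[d<=0]=np.nan
    return W
E
python3 - <<'E'
from h import *
for n,(a,b,c,e),s in(("scene",(210,100,360,300),5),("top",(100,120,330,280),3.4)):
    im=cv2.imread(f"pics/{n}0.png")[b:e,a:c]
    cv2.imwrite(f"pics/{n}0c.png",cv2.resize(im,None,fx=min(s,600/(e-b),800/(c-a)),fy=min(s,600/(e-b),800/(c-a)),interpolation=cv2.INTER_CUBIC))
for n in("scene","top"):
    d=np.load(f"pics/{n}0.npy"); W=cloud(camera_info(n),d); np.save(f"pics/{n}W.npy",W)
    pts={"scene":[(267,228),(267,255),(248,186),(248,172),(240,118),(283,205)],"top":[(305,187),(305,197),(198,188),(198,208),(137,185),(246,170),(373,190),(283,260)]}[n]
    for u,v in pts: print(n,u,v,W[v,u].round())
E
```

```text
scene 267 228 [ 596. -235.  242.]
scene 267 255 [ 589. -268.  150.]
scene 248 186 [612. 170.  29.]
scene 248 172 [615. 180.  96.]
scene 240 118 [633. 432. 167.]
scene 283 205 [719.  30.  41.]
top 305 187 [ 598. -215.  236.]
top 305 197 [ 573. -223.  176.]
top 198 188 [616. 190.  93.]
top 198 208 [548. 195.  19.]
top 137 185 [617. 425. 117.]
top 246 170 [718.   3.   2.]
top 373 190 [ 643. -528.    6.]
top 283 260 [ 338. -143.  165.]
```

View pics/scene0c.png

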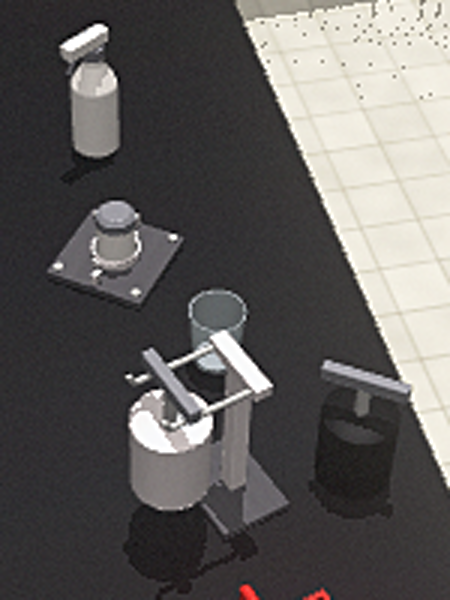

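View pics/top0c.png

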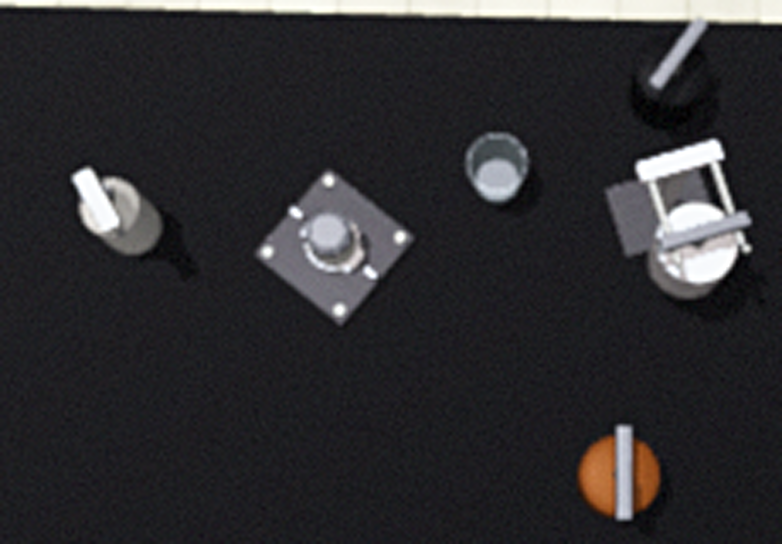

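```bash
python3 - <<'E'
from h import *
for n in("scene","top"):
    W=np.load(f"pics/{n}W.npy").reshape(-1,3)
    def sel(c,r,z0,z1):
        m=(np.hypot(W[:,0]-c[0],W[:,1]-c[1])<r)&(W[:,2]>z0)&(W[:,2]<z1); return W[m]
    B=sel((600,-220),80,228,250)
    m=cv2.minAreaRect(B[:,:2].astype(np.float32)); print(n,"bar",len(B),m,np.median(B[:,2]))
    S=sel((590,-225),60,171,190); print(n,"shell top",len(S),S.mean(0),cv2.minEnclosingCircle(S[:,:2].astype(np.float32)))
    P=sel((612,185),60,84,100); print(n,"pot top",len(P),cv2.minEnclosingCircle(P[:,:2].astype(np.float32)),np.median(P[:,2]))
    T=sel((612,185),130,8,20); print(n,"plate",cv2.minAreaRect(T[:,:2].astype(np.float32)),np.median(T[:,2]))
    F=sel((612,185),80,25,36); F=F[np.hypot(F[:,0]-612,F[:,1]-188)>46]; print(n,"fins",F.round())
E
```

```text
scene bar 162 ((602.86962890625, -221.2538299560547), (105.42850494384766, 94.31512451171875), 42.93156051635742) 236.2720296813534
scene shell top 329 [ 590.57482262 -234.11260591  176.52859101] ((595.9309692382812, -227.38211059570312), 45.85190200805664)
scene pot top 95 ((617.098388671875, 188.60775756835938), 27.645431518554688) 90.72469118335835
scene plate ((613.3450927734375, 174.84454345703125), (239.41734313964844, 228.58743286132812), 86.2964859008789) 13.46524059635442
scene fins [[657. 249.  30.]
 [655. 242.  32.]
 [660. 245.  27.]
 [654. 237.  31.]
 [654. 236.  25.]
 [580. 150.  34.]
 [579. 143.  36.]
 [584. 147.  31.]
 [575. 143.  31.]
 [579. 147.  26.]
 [583. 141.  31.]]
top bar 135 ((619.0247802734375, -214.85186767578125), (115.37276458740234, 98.84092712402344), 17.192001342773438) 236.3322049981184
top shell top 243 [ 590.07537909 -226.21002562  176.49147425] ((594.9931030273438, -222.18368530273438), 44.69166564941406)
top pot top 128 ((615.4560546875, 196.2577362060547), 26.82941436767578) 90.59267893692675
top plate ((607.3328857421875, 196.47738647460938), (231.4612579345703, 210.51141357421875), 2.040360927581787) 12.843489365249297
top fins [[657. 248.  33.]
 [653. 248.  32.]
 [653. 243.  34.]
 [650. 248.  28.]
 [650. 244.  30.]
 [650. 240.  29.]
 [629. 235.  28.]
 [580. 150.  34.]
 [580. 146.  33.]
 [577. 155.  26.]
 [576. 150.  30.]
 [576. 146.  30.]
 [572. 146.  30.]]
```

```bash
python3 - <<'E'
from h import *
s=get_state(); T=q2R(s['ee_rot']); ci=camera_info('wrist'); C=q2R(ci['orientation'])
np.set_printoptions(precision=4,suppress=True)
print(T); print("cam in tool",T.T@(ci['xyz']-s['ee_pos'])); print(T.T@C); print("look dir",-C[:,2])
E
```

```text
[[-0.0005  0.2549  0.967 ]
 [-0.0013  0.967  -0.2549]
 [-1.     -0.0014 -0.0002]]
cam in tool [-161.8324    0.6779  -81.0556]
[[ 0.      0.2957 -0.9553]
 [ 1.     -0.0003 -0.0001]
 [-0.0003 -0.9553 -0.2957]]
look dir [ 0.2854 -0.0766 -0.9553]
```

```bash
cat >> h.py <<'E'
import json
def Tyaw(deg):
    a=np.radians(deg); y=np.array([np.cos(a),np.sin(a),0]); x=np.array([0,0,-1.]); return np.stack([x,y,np.cross(x,y)],1)
# commanded pose bookkeeping: pos + yaw (deg)
def load(): return json.load(open('cmd.json'))
def save(p,y): json.dump([list(map(float,p)),float(y)],open('cmd.json','w'))
def rel(pos,yaw):
    p,y=load(); d=Tyaw(y).T@(np.array(pos)-p); return d.round(1), round(-np.radians(yaw-y),4)
def commit(sh,rx):
    p,y=load(); p2=np.array(p)+Tyaw(y)@np.array(sh); save(p2,y-np.degrees(rx)); 
    s=get_state(); T=q2R(s['ee_rot']); print("cmd",p2.round(1),round(y-np.degrees(rx),2),"meas",s['ee_pos'].round(1),round(np.degrees(np.arctan2(T[1,1],T[0,1])),2),"F",s['ft_force'].round(2),"w",round(s['gripper_width'],3),"t",round(s['clock'],2),"q",s['joints'].round(2))
E
python3 - <<'E'
from h import *
save([152.966,580.141,222.623],np.degrees(1.198+.115))
print(rel([602,245,280],16))
E
```

```text
(array([ -57.4, -209.6,  519.6]), np.float64(1.0337))
```

Request:
{"method": "jog_arm", "body": {"plan": "-57 -210 520 1.034 0 0 0.6;-57 -210 520 1.034 0 0 0.6;-57 -210 520 1.034 0 0 0.6;-57 -210 520 1.034 0 0 0.6;-57 -210 520 1.034 0 0 0.6;-57 -210 520 1.034 0 0 0.6;-57 -210 520 1.034 0 0 0.6;-57 -210 520 1.034 0 0 0.6;-57 -210 520 1.034 0 0 0.6;-57 -210 520 1.034 0 0 0.6;-57 -210 520 1.034 0 0 0.6;-57 -210 520 1.034 0 0 0.6;-57 -210 520 1.034 0 0 0.6;-57 -210 520 1.034 0 0 0.6;-57 -210 520 1.034 0 0 0.6;-57 -210 520 1.034 0 0 0.6;-57 -210 520 1.034 0 0 0.6;-57 -210 520 1.034 0 0 0.6;-57 -210 520 1.034 0 0 0.6;-57 -210 520 1.034 0 0 0.6"}}

```text
clock: 1.82
ee_pos: [601.2, 245.5, 279.7]
ee_rot: [0.565, 0.425, 0.565, -0.425]
ft_force: [-0.7, 0.4, 0.0]
gripper_width: 0.6
```

```bash
python3 - <<'E'
from h import *
commit([-57,-210,520],1.034)
ci=camera_info('wrist'); p,d=read_camera('wrist'); cv2.imwrite("pics/w1.png",p[:,:,::-1]); W=cloud(ci,d); np.save("pics/w1W.npy",W); json.dump({k:np.array(v).tolist() for k,v in ci.items() if k in('xyz','orientation','fx','fy','cx','cy')},open('pics/w1.json','w'))
E
```

```text
cmd [602.2 244.5 279.6] 15.99 meas [601.2 245.5 279.7] 16.08 F [-0.71  0.39  0.  ] w 0.6 t 1.82 q [0.28 0.39 1.32 0.   1.43 0.  ]
```

View pics/w1.png

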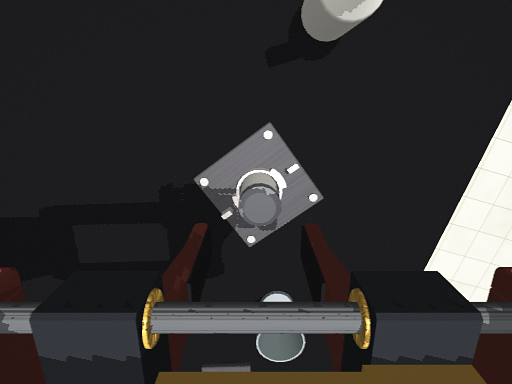

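```bash
cat >> h.py <<'E'
def pix(ci,u,v,z):
    r=q2R(ci['orientation'])@np.array([(u-ci['cx'])/ci['fx'],-(v-ci['cy'])/ci['fy'],-1.]); o=np.array(ci['xyz']); return o+r*(z-o[2])/r[2]
E
python3 - <<'E'
from h import *
im=cv2.imread("pics/w1.png"); ci=json.load(open('pics/w1.json')); W=np.load('pics/w1W.npy')
z=W[...,2]; m=((z>9)&(z<19)&(np.hypot(W[...,0]-616,W[...,1]-196)<130))
print(m.sum(),np.median(z[m]))
P=W[m][:,:2].astype(np.float32); print("plate",cv2.minAreaRect(P), P.mean(0))
m=((z>26)&(z<37)&(np.hypot(W[...,0]-616,W[...,1]-196)<72)&(np.hypot(W[...,0]-616,W[...,1]-196)>46))
print(np.argwhere(m).tolist(), W[m].round(0).tolist())
m=((z>86)&(z<97)&(np.hypot(W[...,0]-616,W[...,1]-196)<60)); print("pot",cv2.minEnclosingCircle(W[m][:,:2].astype(np.float32)),np.median(z[m]))
c=im[110:256,180:336]; cv2.imwrite("pics/w1c.png",cv2.resize(c,None,fx=4,fy=4,interpolation=cv2.INTER_CUBIC))
for u,v in((268,135),(313,197.5),(251,239.5),(204,182)): print(pix(ci,u,v,16).round(1))
E
```

```text
6144 13.770978205602717
plate ((619.0982666015625, 199.4257354736328), (139.99969482421875, 140.24984741210938), 52.45076370239258) [615.7255  209.18318]
[[163, 294], [163, 295], [164, 293], [164, 294], [164, 295], [164, 296], [165, 292], [165, 293], [165, 294], [165, 295], [165, 296], [165, 297], [166, 290], [166, 291], [166, 292], [166, 293], [166, 294], [166, 295], [166, 296], [166, 297], [166, 298], [167, 288], [167, 289], [167, 290], [167, 291], [167, 292], [167, 293], [167, 294], [167, 295], [167, 296], [167, 297], [167, 298], [168, 287], [168, 288], [168, 289], [168, 290], [168, 291], [168, 292], [168, 293], [168, 294], [168, 295], [168, 296], [168, 297], [169, 287], [169, 288], [169, 289], [169, 290], [169, 291], [169, 292], [169, 293], [169, 294], [169, 295], [170, 287], [170, 288], [170, 289], [170, 290], [170, 291], [170, 292], [170, 293], [170, 294], [171, 288], [171, 289], [171, 290], [171, 291], [171, 292], [171, 293], [172, 289], [172, 290], [172, 291], [173, 289], [173, 290], [209, 229], [210, 228], [210, 229], [211, 226], [211, 227], [211, 228], [211, 229], [211, 230
[... 2901 characters left out ...]
51.0, 30.0], [579.0, 151.0, 30.0], [581.0, 152.0, 31.0], [582.0, 152.0, 30.0], [584.0, 153.0, 32.0], [585.0, 154.0, 32.0], [586.0, 154.0, 30.0], [588.0, 154.0, 30.0], [589.0, 154.0, 30.0], [577.0, 149.0, 30.0], [578.0, 150.0, 32.0], [580.0, 150.0, 30.0], [581.0, 151.0, 32.0], [583.0, 151.0, 30.0], [584.0, 151.0, 30.0], [587.0, 152.0, 31.0], [579.0, 148.0, 30.0], [580.0, 149.0, 31.0], [581.0, 150.0, 32.0], [583.0, 150.0, 32.0], [584.0, 149.0, 30.0], [580.0, 147.0, 30.0], [582.0, 147.0, 31.0], [583.0, 148.0, 31.0], [582.0, 146.0, 32.0]]
pot ((619.3961181640625, 199.1035919189453), 26.649246215820312) 91.18433142476732
[610.  278.7  16. ]
[700.4 209.4  16. ]
[631. 118.  16.]
[540.  187.9  16. ]
```

View pics/w1c.png

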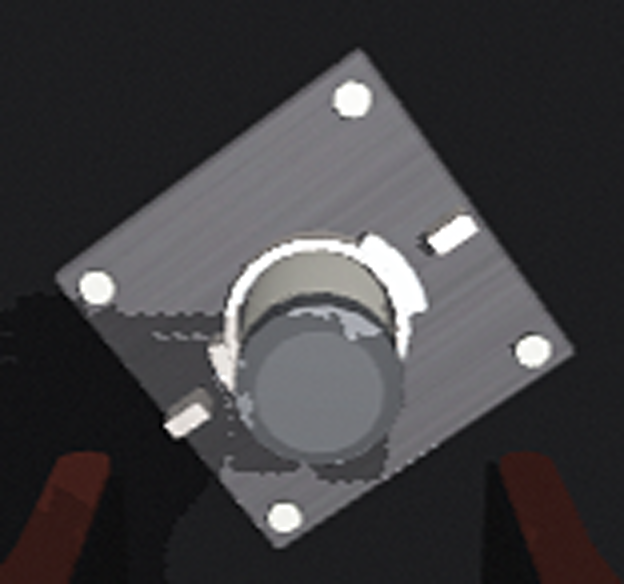

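```bash
python3 - <<'E'
from h import *
print(rel([598,-220,330],16))
E
```

```text
(array([ -50.4, -132. ,  445.4]), np.float64(-0.0003))
```

Request:
{"method": "jog_arm", "body": {"plan": "-50 -132 445 0 0 0 0.6;-50 -132 445 0 0 0 0.6;-50 -132 445 0 0 0 0.6;-50 -132 445 0 0 0 0.6;-50 -132 445 0 0 0 0.6;-50 -132 445 0 0 0 0.6;-50 -132 445 0 0 0 0.6;-50 -132 445 0 0 0 0.6;-50 -132 445 0 0 0 0.6;-50 -132 445 0 0 0 0.6;-50 -132 445 0 0 0 0.6;-50 -132 445 0 0 0 0.6;-50 -132 445 0 0 0 0.6;-50 -132 445 0 0 0 0.6;-50 -132 445 0 0 0 0.6;-50 -132 445 0 0 0 0.6;-50 -132 445 0 0 0 0.6"}}

```text
clock: 3.28
ee_pos: [598.0, -217.7, 329.7]
ee_rot: [0.565, 0.425, 0.565, -0.425]
ft_force: [0.1, 0.3, -0.2]
gripper_width: 0.601
```

```bash
python3 - <<'E'
from h import *
commit([-50,-132,445],0)
ci=camera_info('wrist'); p,d=read_camera('wrist'); cv2.imwrite("pics/w2.png",p[:,:,::-1]); W=cloud(ci,d); np.save("pics/w2W.npy",W); json.dump({k:np.array(v).tolist() for k,v in ci.items() if k in('xyz','orientation','fx','fy','cx','cy')},open('pics/w2.json','w'))
z=W[...,2]
m=(z>229)&(z<245)&(np.hypot(W[...,0]-598,W[...,1]+220)<75)
print(m.sum(),np.median(z[m]),cv2.minAreaRect(W[m][:,:2].astype(np.float32)))
m=(z>233)&(z<243)&(np.hypot(W[...,0]-598,W[...,1]+220)<75)
c=p[:,:,::-1].copy(); c[m]=(0,255,0); cv2.imwrite("pics/w2m.png",c)
print(m.sum(),np.median(z[m]),cv2.minAreaRect(W[m][:,:2].astype(np.float32)))
m=(z>172)&(z<184)&(np.hypot(W[...,0]-598,W[...,1]+220)<75)
print(cv2.minEnclosingCircle(W[m][:,:2].astype(np.float32)),np.median(z[m]))
E
```

```text
cmd [ 597.9 -219.6  329.6] 15.99 meas [ 598.  -217.7  329.7] 16.11 F [ 0.12  0.31 -0.2 ] w 0.601 t 3.28 q [-0.46  0.34  1.27  0.    1.53 -0.74]
1954 237.45043352306533 ((586.512939453125, -225.15985107421875), (41.19143295288086, 99.5671615600586), 18.27997398376465)
1907 237.4710963403867 ((598.4893798828125, -221.2254638671875), (15.97915267944336, 99.52576446533203), 18.27997398376465)
((612.8558349609375, -216.17254638671875), 59.4844970703125) 176.88743139462207
```

View pics/w2.png

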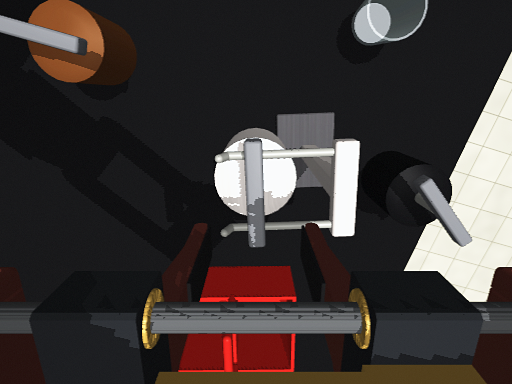

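View pics/w2m.png

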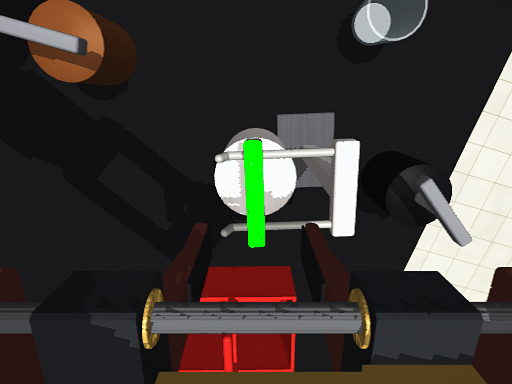

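```bash
python3 - <<'E'
from h import *
W=np.load('pics/w2W.npy'); z=W[...,2]
x=np.array([np.cos(np.radians(18.28)),np.sin(np.radians(18.28))])
dx=(W[...,:2]-[598.5,-221.2])@x
m=(z>215)&(z<228)&(dx>60)&(dx<110)&(np.hypot(W[...,0]-598,W[...,1]+220)<130)
print("post",m.sum(),cv2.minAreaRect(W[m][:,:2].astype(np.float32)),z[m].max())
print(rel([598.5,-221.2,209],18.28), get_state()['ee_pos'])
E
```

```text
post 2572 ((672.8758544921875, -199.01141357421875), (35.36360168457031, 93.88253021240234), 17.981685638427734) 224.75812380523763
(array([1.206e+02, 1.000e-01, 1.700e+00]), np.float64(-0.04)) [ 598.0136098  -217.94993575  329.69297088]
```

Request:
{"method": "jog_arm", "body": {"plan": "0 0 2 -0.04 0 0 0.5;30 0 2 -0.04 0 0 0.5;65 0 2 -0.04 0 0 0.5;95 0 2 -0.04 0 0 0.5;112 0 2 -0.04 0 0 0.5;121 0 2 -0.04 0 0 0.5;121 0 2 -0.04 0 0 0.5;121 0 2 -0.04 0 0 0.5;121 0 2 -0.04 0 0 0.5"}}

```text
clock: 4.08
ee_pos: [599.7, -221.8, 210.4]
ee_rot: [0.574, 0.414, 0.572, -0.414]
ft_force: [0.6, 0.6, 1.0]
gripper_width: 0.499
```

```bash
python3 - <<'E'
from h import *
commit([121,0,2],-.04)
print(get_state()['qvel'])
p,d=read_camera('wrist'); cv2.imwrite("pics/w3.png",p[:,:,::-1])
p,d=read_camera('scene'); cv2.imwrite("pics/s3.png",cv2.resize(p[150:320,160:380,::-1],None,fx=3.5,fy=3.5,interpolation=cv2.INTER_CUBIC))
print(get_state()['ee_pos'])
E
```

```text
cmd [ 598.4 -221.6  208.6] 18.28 meas [ 599.7 -221.8  210.4] 18.3 F [0.59 0.56 0.98] w 0.499 t 4.08 q [-0.46  0.42  1.44 -0.    1.28 -0.78]
[-0.00286721 -0.00672314 -0.0051075   0.00015774 -0.00218091  0.00033421]
[ 599.61807185 -221.97702109  210.54960949]
```

View pics/w3.png

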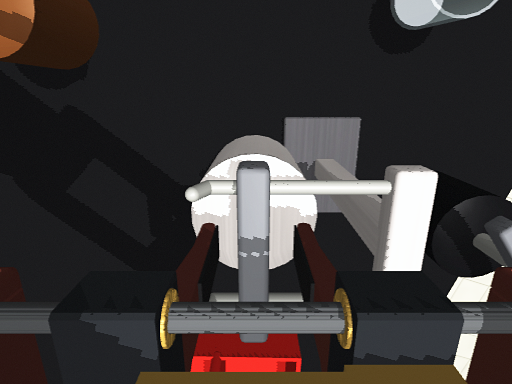

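View pics/s3.png

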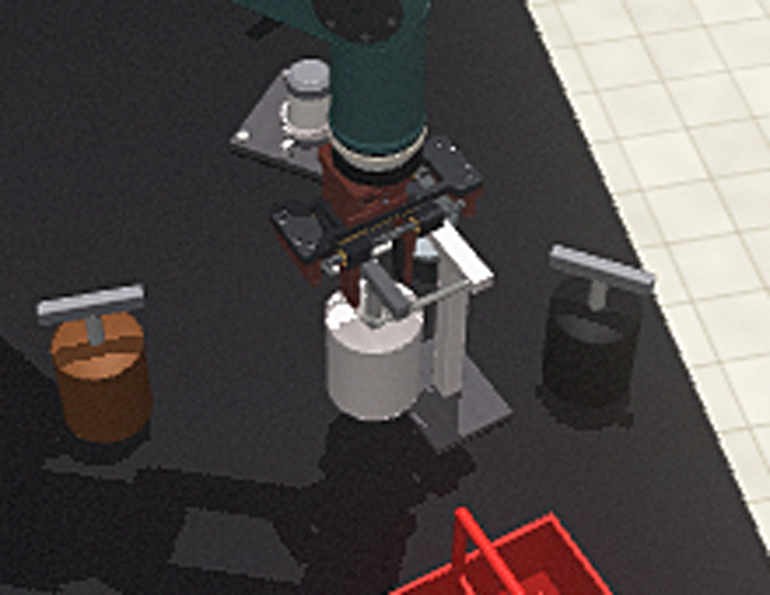

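The jaws straddle the metal cover's bar: bar at px (253,250), fingers at 205 and 308. I'll close.

Request:
{"method": "jog_arm", "body": {"plan": "0 0 0 0 0 0 0.1;0 0 0 0 0 0 0.1;0 0 0 0 0 0 0.1;0 0 0 0 0 0 0.1;0 0 0 0 0 0 0.1;0 0 0 0 0 0 0.1;0 0 0 0 0 0 0.1", "squeeze": 45}}

```text
clock: 4.77
ee_pos: [598.3, -221.6, 208.8]
ee_rot: [0.573, 0.414, 0.573, -0.414]
ft_force: [-1.0, -0.1, 1.9]
gripper_width: 0.175
```

Request:
{"method": "jog_arm", "body": {"plan": "-4 0 0 0 0 0 0.1;-9 0 0 0 0 0 0.1;-14 0 0 0 0 0 0.1;-19 0 0 0 0 0 0.1;-22 0 0 0 0 0 0.1;-22 0 0 0 0 0 0.1;-22 0 0 0 0 0 0.1;-22 0 0 0 0 0 0.1"}}

```text
clock: 5.43
ee_pos: [598.3, -221.5, 230.5]
ee_rot: [0.573, 0.414, 0.573, -0.414]
ft_force: [0.6, -0.1, -3.8]
gripper_width: 0.181
```

```bash
python3 - <<'E'
from h import *
commit([-22,0,0],0)
p,d=read_camera('scene'); cv2.imwrite("pics/s4.png",cv2.resize(p[150:320,160:380,::-1],None,fx=3.5,fy=3.5,interpolation=cv2.INTER_CUBIC))
W=cloud(camera_info('scene'),d)
m=(W[...,2]>190)&(W[...,2]<206)&(np.hypot(W[...,0]-598,W[...,1]+222)<44); print(m.sum(),np.median(W[m][:,2]))
print(get_state()['ee_pos'])
E
```

```text
cmd [ 598.4 -221.6  230.6] 18.28 meas [ 598.3 -221.5  230.5] 18.28 F [ 0.61 -0.09 -3.79] w 0.181 t 5.43 q [-0.46  0.41  1.41 -0.    1.32 -0.78]
261 198.15874289647422
[ 598.23361701 -221.43945168  230.37625781]
```

View pics/s4.png

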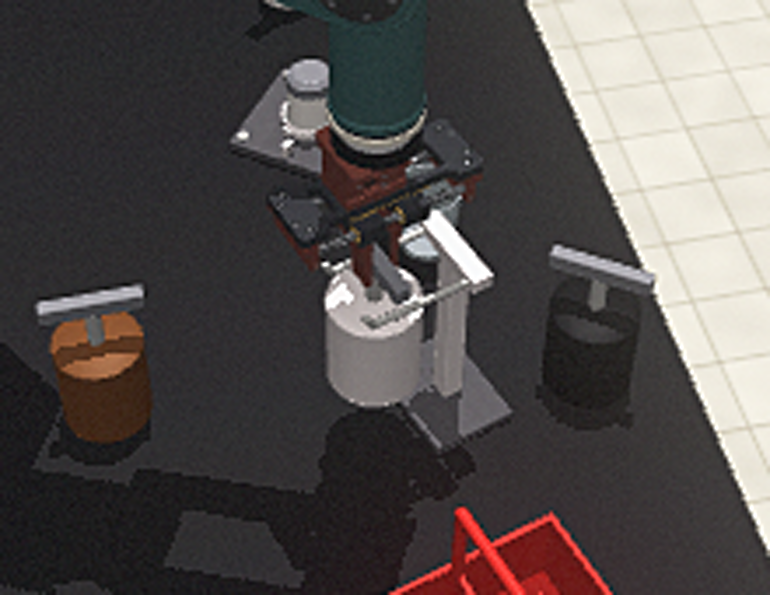

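Request:
{"method": "jog_arm", "body": {"plan": "0 -5 0 0 0 0 0.1;0 -15 0 0 0 0 0.1;0 -28 0 0 0 0 0.1;0 -42 0 0 0 0 0.1;0 -56 0 0 0 0 0.1;0 -70 0 0 0 0 0.1;0 -84 0 0 0 0 0.1;0 -96 0 0 0 0 0.1;0 -104 0 0 0 0 0.1;0 -108 0 0 0 0 0.1;0 -108 0 0 0 0 0.1;0 -108 0 0 0 0 0.1"}}

```text
clock: 6.48
ee_pos: [496.2, -255.6, 230.9]
ee_rot: [0.573, 0.414, 0.573, -0.414]
ft_force: [1.1, -0.1, -3.4]
gripper_width: 0.177
```

```bash
python3 - <<'E'
from h import *
commit([0,-108,0],0)
print(rel([494,-255,340],18.28))
p,d=read_camera('scene'); cv2.imwrite("pics/s5.png",cv2.resize(p[150:320,160:380,::-1],None,fx=3.5,fy=3.5,interpolation=cv2.INTER_CUBIC))
p,d=read_camera('wrist'); cv2.imwrite("pics/w5.png",p[:,:,::-1])
E
```

```text
cmd [ 495.9 -255.4  230.6] 18.28 meas [ 496.2 -255.6  230.9] 18.25 F [ 1.14 -0.07 -3.38] w 0.177 t 6.48 q [-0.6   0.29  1.59  0.    1.26 -0.92]
(array([-109.4,   -1.7,   -1. ]), np.float64(-0.0))
```

View pics/s5.png

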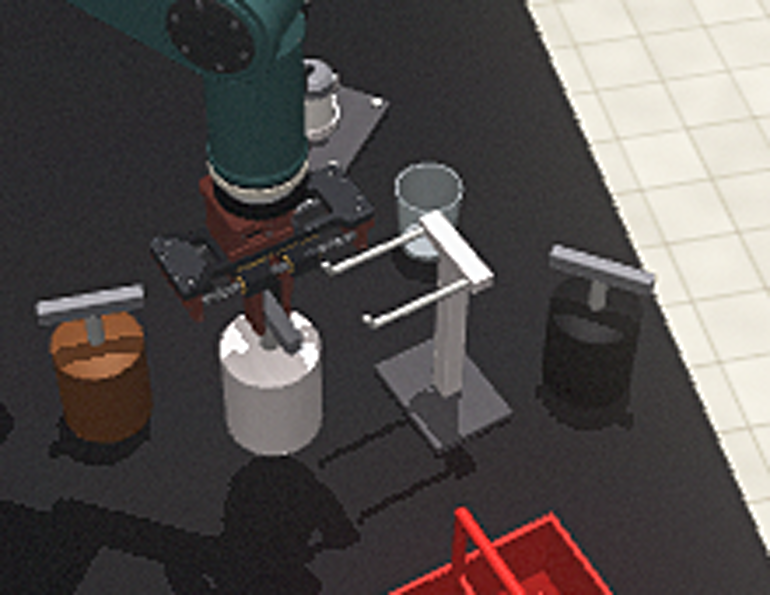

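View pics/w5.png

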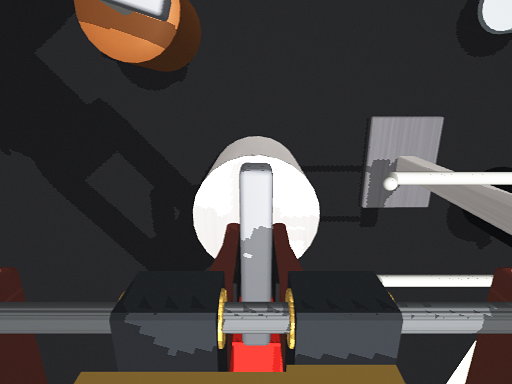

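```bash
python3 - <<'E'
from h import *
s=get_state(); ci=camera_info('wrist'); p,d=read_camera('wrist'); W=cloud(ci,d); T=q2R(s['ee_rot'])
L=(W-s['ee_pos'])@T   # tool frame
h=-L[...,0]; v,u=np.mgrid[0:384,0:512]
near=(np.abs(L[...,1])<60)&(np.abs(L[...,2])<70)&(v<300)
b=near&(h>24)&(h<36)&(np.abs(L[...,1])<20); print("bar top h",np.median(h[b])," y",L[b][:,1].min(),L[b][:,1].max()," z",L[b][:,2].min(),L[b][:,2].max())
t=near&(h>-38)&(h<-26); P=L[t]; print("shell top",len(P),np.median(P[:,0]))
A=np.c_[P[:,1:],np.ones(len(P))]; print("tilt coef",np.linalg.lstsq(A,P[:,0],rcond=None)[0])
hull=cv2.convexHull(P[:,1:].astype(np.float32))[:,0]
from scipy.optimize import least_squares
hs=hull[hull[:,1]<-12]
f=least_squares(lambda q:np.hypot(hs[:,0]-q[0],hs[:,1]-q[1])-44.5,[0,0],loss='soft_l1'); print(f.x,np.abs(f.fun).max(),len(hs))
print(s['ee_pos'])
E
```

```text
bar top h 28.653038492895497  y -17.10565096499796 18.506187443221854  z -50.302203066742095 19.8208555784135
shell top 6410 32.38124467838354
tilt coef [ 1.17708222e-03 -2.14189678e-02  3.26057199e+01]
[0.50668969 0.16080312] 0.2609026459682724 25
[ 496.54418721 -255.42778016  230.74538932]
```

```bash
python3 - <<'E'
from h import *
print(rel([496,-255.4,385],18.28),rel([650,124,320],22.4))
E
```

```text
(array([-1.544e+02,  1.000e-01,  0.000e+00]), np.float64(-0.0)) (array([ -89.4,  265.3, -312. ]), np.float64(-0.072))
```

Request:
{"method": "jog_arm", "body": {"plan": "-10 0 0 0 0 0 0.1;-30 0 0 0 0 0 0.1;-60 0 0 0 0 0 0.1;-95 0 0 0 0 0 0.1;-125 0 0 0 0 0 0.1;-148 0 0 0 0 0 0.1;-154 0 0 0 0 0 0.1;-154 8 -9 0 0 0 0.1;-154 24 -28 0 0 0 0.1;-154 45 -53 0 0 0 0.1;-154 69 -81 0 0 0 0.1;-154 93 -109 0 0 0 0.1;-154 117 -137 0 0 0 0.1;-154 140 -165 -0.02 0 0 0.1;-154 164 -193 -0.04 0 0 0.1;-145 188 -221 -0.072 0 0 0.1;-130 212 -250 -0.072 0 0 0.1;-110 238 -280 -0.072 0 0 0.1;-97 255 -300 -0.072 0 0 0.1;-90 265 -312 -0.072 0 0 0.1"}}

```text
clock: 8.3
ee_pos: [648.1, 128.5, 315.4]
ee_rot: [0.586, 0.391, 0.591, -0.393]
ft_force: [-0.2, -0.0, -4.6]
gripper_width: 0.181
```

Request:
{"method": "jog_arm", "body": {"plan": "0 0 0 0 0 0 0.1;0 0 0 0 0 0 0.1;0 0 0 0 0 0 0.1;0 0 0 0 0 0 0.1"}}

```text
clock: 8.63
ee_pos: [649.6, 122.7, 321.3]
ee_rot: [0.588, 0.394, 0.587, -0.394]
ft_force: [-0.9, 0.2, -2.5]
gripper_width: 0.179
```

```bash
cat > m.py <<'E'
from h import *
from scipy.optimize import least_squares
def meas(tag):
    s=get_state(); ci=camera_info('wrist'); p,d=read_camera('wrist'); W=cloud(ci,d); T=q2R(s['ee_rot'])
    np.save(f"pics/{tag}W.npy",W); cv2.imwrite(f"pics/{tag}.png",p[:,:,::-1])
    L=(W-s['ee_pos'])@T; h=-L[...,0]; v,u=np.mgrid[0:384,0:512]
    near=(np.abs(L[...,1])<60)&(np.abs(L[...,2])<70)&(v<300)
    t=near&(h>-38)&(h<-26); P=L[t]
    hull=cv2.convexHull(P[:,1:].astype(np.float32))[:,0]; hs=hull[hull[:,1]<-12]
    f=least_squares(lambda q:np.hypot(hs[:,0]-q[0],hs[:,1]-q[1])-44.5,[0,0],loss='soft_l1')
    c=s['ee_pos']+T@np.array([0,*f.x])
    print("cover tool yz",f.x,"world",c[:2].round(1),"shelltop below tcp",np.median(P[:,0]))
    return s,W,c
E
python3 - <<'E'
from m import *
commit([-90,265,-312],-.072)
s,W,c=meas("w6"); z=W[...,2]
r=np.hypot(W[...,0]-619,W[...,1]-199.4)
m=(z>9)&(z<18)&(r<110); print("plate",m.sum(),np.median(z[m]),cv2.minAreaRect(W[m][:,:2].astype(np.float32)))
m=(z>27)&(z<36)&(r<72)&(r>46); F=W[m]; k=F[:,0]>619
for q in(F[k],F[~k]): print("fin",len(q),cv2.minAreaRect(q[:,:2].astype(np.float32)) if len(q)>3 else 0)
m=(z>86)&(z<96)&(r<40); print("pot",cv2.minEnclosingCircle(W[m][:,:2].astype(np.float32)),np.median(z[m]))
E
```

```text
cmd [649.7 123.9 320.6] 22.4 meas [649.6 122.7 321.3] 22.33 F [-0.94  0.17 -2.51] w 0.179 t 8.63 q [ 0.08  0.38  1.23 -0.    1.53 -0.31]
cover tool yz [0.51311581 0.23992191] world [650.2 122.7] shelltop below tcp 32.43122371329742
plate 6655 13.74632000074655 ((618.8203735351562, 199.22747802734375), (139.8093719482422, 140.18338012695312), 52.220619201660156)
fin 69 ((654.60302734375, 245.57608032226562), (15.674180030822754, 7.649170398712158), 52.27290344238281)
fin 61 ((583.4231567382812, 153.00474548339844), (15.78102970123291, 7.800447463989258), 54.802310943603516)
pot ((619.5279541015625, 198.353759765625), 26.63018226623535) 91.14056984696282
```

View pics/w6.png

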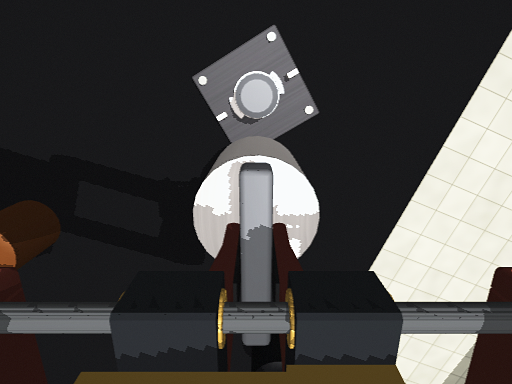

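```bash
python3 - <<'E'
from h import *
print(rel([618.6,199.2,320],22.4),rel([618.6,199.2,250],22.4))
E
```

```text
(array([  0.6,  -0. , -81.4]), np.float64(0.0)) (array([ 70.6,  -0. , -81.4]), np.float64(0.0))
```

Request:
{"method": "jog_arm", "body": {"plan": "0 0 -6 0 0 0 0.1;0 0 -18 0 0 0 0.1;3 0 -36 0 0 0 0.1;10 0 -54 0 0 0 0.1;22 0 -70 0 0 0 0.1;38 0 -78 0 0 0 0.1;54 0 -81.4 0 0 0 0.1;65 0 -81.4 0 0 0 0.1;70.6 0 -81.4 0 0 0 0.1;70.6 0 -81.4 0 0 0 0.1;70.6 0 -81.4 0 0 0 0.1;70.6 0 -81.4 0 0 0 0.1;70.6 0 -81.4 0 0 0 0.1;70.6 0 -81.4 0 0 0 0.1"}}

```text
clock: 9.85
ee_pos: [619.3, 199.0, 251.0]
ee_rot: [0.588, 0.394, 0.587, -0.393]
ft_force: [-0.3, 0.9, -3.4]
gripper_width: 0.18
```

```bash
python3 - <<'E'
from m import *
commit([70.6,0,-81.4],0)
s,W,c=meas("w7"); z=W[...,2]
r=np.hypot(W[...,0]-619,W[...,1]-199.4)
m=(z>26)&(z<37)&(r<72)&(r>52); F=W[m]; k=F[:,0]>619
for q in(F[k],F[~k]): print("fin",len(q),cv2.minAreaRect(q[:,:2].astype(np.float32)) if len(q)>3 else 0)
p,d=read_camera('scene'); cv2.imwrite("pics/s7.png",cv2.resize(p[100:240,180:360,::-1],None,fx=4,fy=4,interpolation=cv2.INTER_CUBIC))
commit([0,0,0],0)
E
```

```text
cmd [618.7 199.2 250. ] 22.4 meas [619.3 199.  251. ] 22.38 F [-0.34  0.9  -3.41] w 0.18 t 9.85 q [ 0.2   0.41  1.36 -0.    1.37 -0.19]
cover tool yz [0.46576409 0.21620619] world [619.8 199. ] shelltop below tcp 32.44535404676374
fin 78 ((655.0698852539062, 246.19969177246094), (13.827255249023438, 8.163278579711914), 50.7337646484375)
fin 0 0
cmd [618.7 199.2 250. ] 22.4 meas [619.  199.1 250.6] 22.39 F [-0.11 -0.16 -4.15] w 0.179 t 9.95 q [ 0.21  0.41  1.36 -0.    1.37 -0.19]
```

View pics/w7.png

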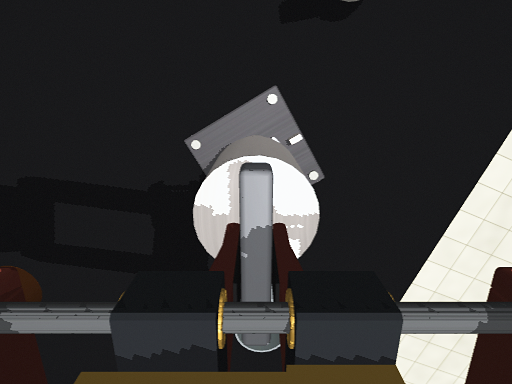

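View pics/s7.png

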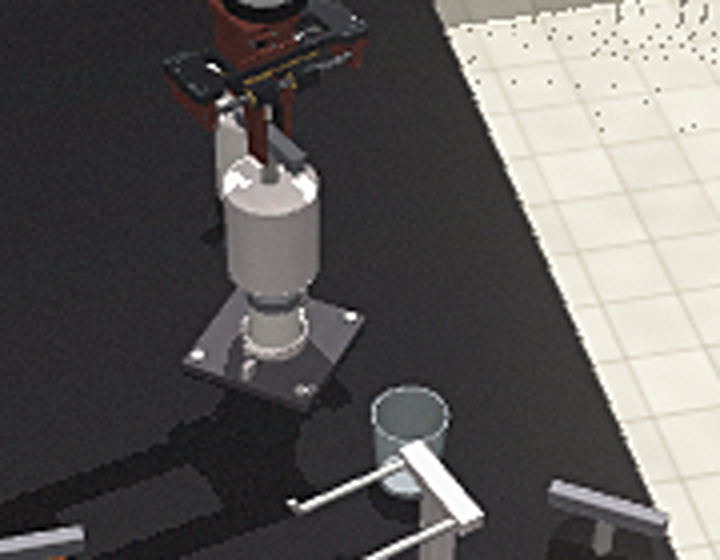

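Request:
{"method": "jog_arm", "body": {"plan": "4 0 0 0 0 0 0.1;12 0 0 0 0 0 0.1;22 0 0 0 0 0 0.1;33 0 0 0 0 0 0.1;44 0 0 0 0 0 0.1;55 0 0 0 0 0 0.1;64 0 0 0 0 0 0.1;70 0 0 0 0 0 0.1;73 0 0 0 0 0 0.1;73 0 0 0 0 0 0.1;73 0 0 0 0 0 0.1;73 0 0 0 0 0 0.1"}}

```text
clock: 10.95
ee_pos: [619.2, 199.3, 177.7]
ee_rot: [0.588, 0.394, 0.587, -0.393]
ft_force: [0.6, -0.1, -3.4]
gripper_width: 0.181
```

```bash
python3 - <<'E'
from m import *
commit([73,0,0],0)
s,W,c=meas("w8"); z=W[...,2]
r=np.hypot(W[...,0]-619,W[...,1]-199.4)
m=(z>26)&(z<37)&(r<72)&(r>50); F=W[m]; k=F[:,0]>619
for q in(F[k],F[~k]): print("fin",len(q),cv2.minAreaRect(q[:,:2].astype(np.float32)) if len(q)>3 else 0)
m=(z>9)&(z<18)&(r<110); print(np.median(z[m]))
E
```

```text
cmd [618.7 199.2 177. ] 22.4 meas [619.2 199.3 177.7] 22.4 F [ 0.6  -0.08 -3.36] w 0.181 t 10.95 q [ 0.21  0.47  1.45 -0.    1.22 -0.19]
cover tool yz [0.52983172 0.19595482] world [619.8 199.3] shelltop below tcp 32.42968840501823
fin 128 ((654.6864013671875, 245.96365356445312), (15.92215347290039, 8.254524230957031), 51.17820358276367)
fin 0 0
13.730298385991034
```

View pics/w8.png

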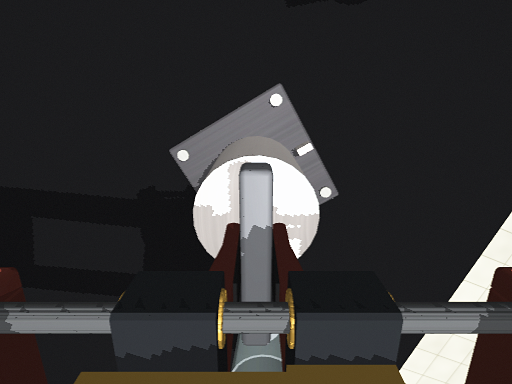

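Request:
{"method": "jog_arm", "body": {"plan": "2 0 0 0 0 0 0.1;5 0 0 0 0 0 0.1;8 0 0 0 0 0 0.1;10 0 0 0 0 0 0.1;10 0 0 0 0 0 0.1;10 0 0 0 0 0 0.1"}}

```text
clock: 11.5
ee_pos: [618.4, 199.2, 166.7]
ee_rot: [0.587, 0.393, 0.588, -0.394]
ft_force: [0.4, -0.0, -4.1]
gripper_width: 0.178
```

Request:
{"method": "jog_arm", "body": {"plan": "2 0 0 0 0 0 0.1;4 0 0 0 0 0 0.1;6 0 0 0 0 0 0.1;8 0 0 0 0 0 0.1;8 0 0 0 0 0 0.1;8 0 0 0 0 0 0.1"}}

```text
clock: 12.0
ee_pos: [618.5, 199.1, 158.8]
ee_rot: [0.587, 0.393, 0.588, -0.393]
ft_force: [0.5, 0.0, -2.6]
gripper_width: 0.179
```

Request:
{"method": "jog_arm", "body": {"plan": "1 0 0 0 0 0 0.1;2 0 0 0 0 0 0.1;3 0 0 0 0 0 0.1;3 0 0 0 0 0 0.1;3 0 0 0 0 0 0.1"}}

```text
clock: 12.42
ee_pos: [618.6, 199.2, 156.0]
ee_rot: [0.588, 0.393, 0.588, -0.393]
ft_force: [-0.6, 0.6, -3.9]
gripper_width: 0.179
```

Request:
{"method": "jog_arm", "body": {"plan": "0.5 0 0 0 0 0 0.1;1 0 0 0 0 0 0.1;1.5 0 0 0 0 0 0.1;1.5 0 0 0 0 0 0.1;1.5 0 0 0 0 0 0.1"}}

```text
clock: 12.83
ee_pos: [618.6, 199.2, 154.5]
ee_rot: [0.588, 0.393, 0.588, -0.393]
ft_force: [0.6, 0.3, -4.0]
gripper_width: 0.178
```

Request:
{"method": "jog_arm", "body": {"plan": "0.5 0 0 0 0 0 0.1;1 0 0 0 0 0 0.1;1 0 0 0 0 0 0.1;1 0 0 0 0 0 0.1"}}

```text
clock: 13.17
ee_pos: [618.6, 199.2, 153.5]
ee_rot: [0.588, 0.393, 0.588, -0.393]
ft_force: [0.0, 0.4, -3.8]
gripper_width: 0.18
```

Request:
{"method": "jog_arm", "body": {"plan": "0.5 0 0 0 0 0 0.1;0.5 0 0 0 0 0 0.1;0.5 0 0 0 0 0 0.1"}}

```text
clock: 13.42
ee_pos: [618.6, 199.2, 153.0]
ee_rot: [0.588, 0.393, 0.588, -0.393]
ft_force: [-0.4, 0.3, -2.7]
gripper_width: 0.18
```

Request:
{"method": "jog_arm", "body": {"plan": "0.5 0 0 0 0 0 0.1;0.5 0 0 0 0 0 0.1;0.5 0 0 0 0 0 0.1"}}

```text
clock: 13.67
ee_pos: [618.7, 199.2, 153.0]
ee_rot: [0.588, 0.393, 0.588, -0.393]
ft_force: [-1.4, 0.1, 0.5]
gripper_width: 0.18
```

Request:
{"method": "jog_arm", "body": {"plan": "0.5 0 0 0 0 0 0.1;0.5 0 0 0 0 0 0.1;0.5 0 0 0 0 0 0.1"}}

```text
clock: 13.92
ee_pos: [618.8, 199.2, 153.0]
ee_rot: [0.588, 0.393, 0.587, -0.393]
ft_force: [-2.7, -0.8, 5.7]
gripper_width: 0.174
```

Request:
{"method": "jog_arm", "body": {"plan": "-0.5 0 0 0.03 0 0 0.1;-0.5 0 0 0.08 0 0 0.1;-0.5 0 0 0.14 0 0 0.1;-0.5 0 0 0.2 0 0 0.1;-0.5 0 0 0.26 0 0 0.1;-0.5 0 0 0.32 0 0 0.1;-0.5 0 0 0.38 0 0 0.1;-0.5 0 0 0.44 0 0 0.1;-0.5 0 0 0.5 0 0 0.1;-0.5 0 0 0.5 0 0 0.1"}}

```text
clock: 14.75
ee_pos: [619.4, 199.3, 152.9]
ee_rot: [0.472, 0.527, 0.471, -0.527]
ft_force: [-0.8, -1.0, 0.7]
gripper_width: 0.178
```

```bash
python3 - <<'E'
from m import *
commit([10+8+3+1.5+1+.5+.5+.5-.5,0,0],.5)
print(get_state()['ft_torque'])
meas("w9")
E
```

```text
cmd [618.7 199.2 152.5] -6.25 meas [619.4 199.3 152.9] -6.37 F [-0.83 -1.03  0.75] w 0.178 t 14.75 q [ 0.21  0.49  1.47 -0.    1.17  0.32]
[-0.00425569  0.11826677 -0.07676332]
cover tool yz [ 0.24686729 -0.08618671] world [619.6 199.4] shelltop below tcp 32.39968564106787
```

View pics/w9.png

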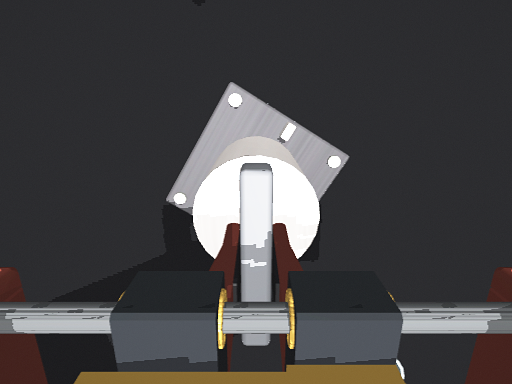

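Request:
{"method": "jog_arm", "body": {"plan": "0 0 0 0.03 0 0 0.1;0 0 0 0.08 0 0 0.1;0 0 0 0.14 0 0 0.1;0 0 0 0.2 0 0 0.1;0 0 0 0.26 0 0 0.1;0 0 0 0.32 0 0 0.1;0 0 0 0.38 0 0 0.1;0 0 0 0.44 0 0 0.1;0 0 0 0.49 0 0 0.1;0 0 0 0.52 0 0 0.1;0 0 0 0.53 0 0 0.1;0 0 0 0.53 0 0 0.1;0 0 0 0.53 0 0 0.1"}}

```text
clock: 15.88
ee_pos: [619.2, 199.3, 152.9]
ee_rot: [0.318, 0.632, 0.318, -0.631]
ft_force: [0.6, 0.1, 3.0]
gripper_width: 0.179
```

```bash
python3 - <<'E'
from m import *
commit([0,0,0],.53)
print(get_state()['ft_torque'])
E
```

```text
cmd [618.7 199.2 152.5] -36.61 meas [619.2 199.3 152.9] -36.52 F [0.62 0.09 2.98] w 0.179 t 15.88 q [ 0.21  0.49  1.47 -0.    1.17  0.84]
[-0.07073679  0.01857116  0.06288476]
```

Request:
{"method": "jog_arm", "body": {"plan": "0 0 0 0.02 0 0 0.1;0 0 0 0.04 0 0 0.1;0 0 0 0.05 0 0 0.1;0 0 0 0.06 0 0 0.1;0 0 0 0.06 0 0 0.1;0 0 0 0.06 0 0 0.1"}}

```text
clock: 16.38
ee_pos: [619.1, 199.2, 152.9]
ee_rot: [0.299, 0.641, 0.298, -0.641]
ft_force: [1.1, -0.5, 5.5]
gripper_width: 0.182
```

```bash
python3 - <<'E'
from m import *
commit([0,0,0],.06)
print(get_state()['ft_torque'])
E
```

```text
cmd [618.7 199.2 152.5] -40.05 meas [619.1 199.2 152.9] -40.04 F [ 1.09 -0.48  5.48] w 0.182 t 16.38 q [ 0.21  0.49  1.47 -0.    1.17  0.9 ]
[-0.2040657   0.01552367  0.26246532]
```

Request:
{"method": "jog_arm", "body": {"plan": "0 0 0 0.01 0 0 0.1;0 0 0 0.02 0 0 0.1;0 0 0 0.03 0 0 0.1;0 0 0 0.03 0 0 0.1"}}

```text
clock: 16.72
ee_pos: [619.1, 199.2, 152.9]
ee_rot: [0.29, 0.646, 0.289, -0.645]
ft_force: [0.8, -0.2, 4.4]
gripper_width: 0.183
```

```bash
python3 - <<'E'
from m import *
commit([0,0,0],.03)
print(get_state()['ft_torque'])
s,W,c=meas("w10")
E
```

```text
cmd [618.7 199.2 152.5] -41.77 meas [619.1 199.2 152.9] -41.71 F [ 0.79 -0.21  4.38] w 0.183 t 16.72 q [ 0.21  0.49  1.47 -0.    1.17  0.93]
[-0.10921577  0.05068654  0.91523264]
cover tool yz [-0.21647454 -0.22872999] world [619.1 199.5] shelltop below tcp 32.3982013557636
```

View pics/w10.png

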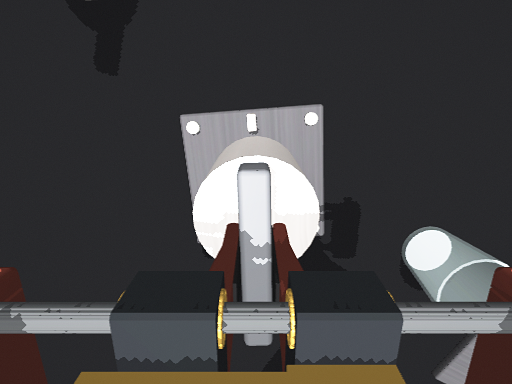

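Request:
{"method": "jog_arm", "body": {"plan": "0 0 0 -0.01 0 0 0.1;0 0 0 -0.01 0 0 0.4;0 0 0 -0.01 0 0 0.5;0 0 0 -0.01 0 0 0.5;0 0 0 -0.01 0 0 0.5;0 0 0 -0.01 0 0 0.5;0 0 0 -0.01 0 0 0.5;0 0 0 -0.01 0 0 0.5"}}

```text
clock: 17.43
ee_pos: [618.5, 199.1, 152.4]
ee_rot: [-0.292, -0.644, -0.292, 0.644]
ft_force: [-0.6, -0.4, 0.6]
gripper_width: 0.499
```

Request:
{"method": "jog_arm", "body": {"plan": "-4 0 0 0 0 0 0.5;-12 0 0 0 0 0 0.5;-24 0 0 0 0 0 0.5;-40 0 0 0 0 0 0.5;-60 0 0 0 0 0 0.5;-85 0 0 0 0 0 0.5;-110 0 0 0 0 0 0.5;-125 0 0 0 0 0 0.5;-130 0 0 0 0 0 0.5;-130 0 0 0 0 0 0.5;-130 0 0 0 0 0 0.5;-130 0 0 0 0 0 0.5"}}

```text
clock: 18.43
ee_pos: [617.8, 199.0, 281.3]
ee_rot: [-0.292, -0.643, -0.292, 0.645]
ft_force: [-0.2, 0.0, -0.3]
gripper_width: 0.5
```

```bash
python3 - <<'E'
from h import *
commit([-130,0,0],-.01)
ci=camera_info('wrist'); p,d=read_camera('wrist'); cv2.imwrite("pics/w11.png",p[:,:,::-1]); W=cloud(ci,d); z=W[...,2]
r=np.hypot(W[...,0]-619,W[...,1]-199.4)
m=(z>165)&(z<190)&(r<60); print("bar",np.median(z[m]),cv2.minAreaRect(W[m][:,:2].astype(np.float32)))
m=(z>114)&(z<130)&(r<50); print("shell top z",np.median(z[m]))
m=(z>9)&(z<18)&(r<110); print("plate z",np.median(z[m]))
m=(z>27)&(z<36)&(r<72)&(r>50); F=W[m]; k=F[:,0]>619
for q in(F[k],F[~k]): print("fin",len(q),cv2.minAreaRect(q[:,:2].astype(np.float32)) if len(q)>3 else 0)
p,d=read_camera('scene'); cv2.imwrite("pics/s11.png",p[:,:,::-1])
E
```

```text
cmd [618.7 199.2 282.5] -41.2 meas [617.8 199.  281.3] -41.2 F [-0.19  0.03 -0.33] w 0.5 t 18.43 q [ 0.21  0.39  1.32 -0.    1.44  0.92]
bar 181.5392739018519 ((619.4241333007812, 199.7882537841797), (99.69259643554688, 15.993389129638672), 50.36183547973633)
shell top z 120.82681426456656
plate z 13.773979804438142
fin 76 ((654.6951293945312, 246.129638671875), (15.571782112121582, 6.641975402832031), 48.80006408691406)
fin 0 0
```

View pics/w11.png

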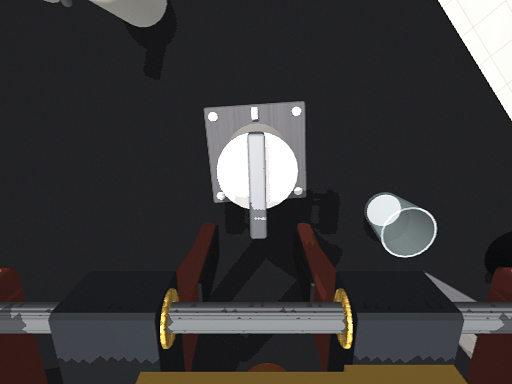

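View pics/s11.png

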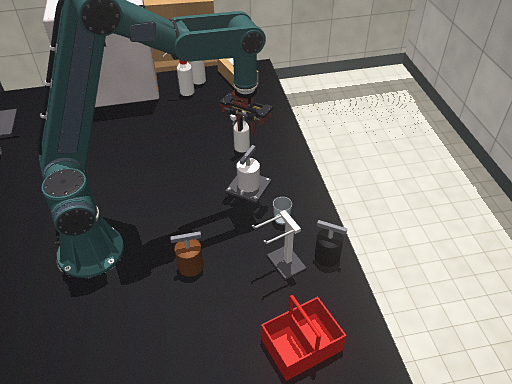

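```bash
python3 - <<'E'
from h import *
d0=np.load('pics/sceneW.npy'); p,d=read_camera('scene'); W=cloud(camera_info('scene'),d)
for n,(u,v) in dict(spray=(241,138),beaker=(283,210),basket=(300,335)).items(): print(n,np.nanmedian(np.abs(W[v-8:v+8,u-8:u+8]-d0[v-8:v+8,u-8:u+8])))
print(order.job_done())
E
```

```text
spray 1.9807034452463768
beaker 1.7178772157461708
basket 1.2192306123496337
the job is handed in; nothing more can be done
None
```

The canister is closed. I lifted the bare-metal cover 22 mm, drew it out of the hook and lowered it over the pot with its bar 60° anticlockwise of the fins. I then twisted it clockwise to the stop, let go and raised the gripper clear. The job is handed in, and my last clock reading before that was 18.4 s.

- **Seating:** When lowered, the cover met the plate with about 6 N at the height expected for a fully seated rim. After release, the bar top read 181.5 mm against 182 expected. The shell top read 120.8 mm against 122, and the camera showed about the same shortfall on the hook.
- **Twist:** The turn ended in a firm stop, with the torque rising to about 0.9 N m. After release, the bar measured about 2° past in line with the fins, against the stop's nominal 3°. The difference is within measuring error, but it may have sprung back by about a degree.
- **Pot:** It stood upright in its place before covering. It is hidden now, and the cover went down without catching on anything.
- **Bystanders:** The spray bottle, beaker and basket show only 1–2 mm of difference from the first picture, about the size of the camera noise.

No check failed. The one disagreement was that the overhead and scene cameras placed the base 3 mm or more away from where the wrist camera put it, so I worked from the wrist camera.

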